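# Finish the price card and hold its clip open around it

### The arm

A 6-joint arm with a two-finger parallel gripper is mounted at the origin on the work surface. World frame = base frame: x ahead of the robot, y to its left, z up, the work surface at z = 0. Lengths are in m, angles in rad, forces in N, time in s.
With the tool pointing down it reaches from about 0.35 to 0.775 m from the base axis. Payload 5.5 kg.
Tool frame: the origin (TCP) lies at the very end of the fingers, on their centre line; the grasp point (between the pads) lies 19 mm behind it; z points along the fingers, y is the line along which they close (so a half turn about z gives the same grasp; the last joint's range is limited). The gripper opens to 85 mm and grips with 20 to 120 N. Pads are 22 mm wide; open, the fingers measure 114 mm over their backs; the gripper's body (76 mm by 85 mm) begins 54 mm behind the grasp point. The pads swing forward as they close: fully open they stand 13 mm farther back than shut.
Start: joints at [-1.399, 0.313, 0.046, 1.304, 0, 1.431], TCP at [0.176, -0.547, 0.201] pointing down, gripper open.
Joint ranges: [-2.76, 2.76], [-0.86, 1.69], [-1.03, 1.26], [-2.2, 2.34], [-1.47, 1.5], [-3.14, 3.14]. Speed limits (rad/s): [2.57, 2.57, 3.14, 3.14, 3.14, 3.14].

### API

Orientations are given as a unit quaternion [w, x, y, z].
In Python, from workcell import get_state, read_camera, calibration, hand_in gives the robot as it stands.
- The arm moves only by the tool drive_tool, never from a script. Its argument "deltas" is a list that holds one entry, the list of rows, each a list of 7 numbers: the closure in counts, from 0 (fully open) to 255 (shut), then the shift along the tool's x, y, z in m, then the turn, a rotation vector about the tool's x, y, z in degrees. A call has 1 to 12 rows; each row is the pose to reach, as a shift and turn from the pose commanded when the call began, along the tool's axes at that moment; what a row does not reach only later rows make up. A row lasts 1/8 s, in which the tool goes at most 62.5 mm and 10.7 degrees, less where a joint would pass 70% of its speed; a pose out of reach is approached as far as the arm can. A call with a gripper value outside its range is refused whole. The fingers move at their own pace and stop on an object; "newtons" is the grip in N (left out, the last holds). Time passes only in rows, so rows that repeat a pose let the fingers close. It gives the time, the measured TCP pose, the force, the opening and the grip force at its end, in the units of the state.
- get_state(): the state, without advancing time (a new reading comes with each control period).
- read_camera(name): name is "side" or "top"; returns (picture, depth): 400x640x3 uint8, red, green, blue; 400x640 float32, m along the optical axis (not along the pixel's ray), 0 where there is no reading.
- calibration(name): a dict with "mtx" (3x3 intrinsics, pixels), "world_from_camera" (4x4, takes a point from camera to world coordinates). Camera axes: x right, y up, looking along -z (the intrinsics and any distortion apply to the point x, -y, -z); pixel columns grow to the right and rows downward; lengths in m; the calibration is good to about 2 mm. A picture is of the moment at which its call begins. calibration takes no time and is no camera call.
- hand_in(): hands the job in; it is judged then, once.
The state is a dict: "clock": time; "joint_pos": joint angles; "qvel": joint speeds; "tau": joint torques, N m; "tcp_pos": TCP position; "orientation": TCP orientation; "wrist_force": force on the tool from outside, world axes, zero at the start; "ft_torque": the same for the moment, N m; "finger_gap": finger opening in m; "grip_force": force on a finger pad.
Only numpy, scipy, OpenCV 4.12 (cv2) and the standard library are available. Lean on these libraries where they do the work, as an engineer would, in place of code of your own. Each camera call takes 0.05 s, during which the arm holds its last target. There are 200 camera calls.

### The job

Finish the price card on the buffet's card printer by pressing its keys one at a time, each fully down: the round one, then the square one, then the long bar. Then take the wide spring clip from the clip rail by squeezing its tails, and hold it wide open, upright and still, over the middle of the card's top edge, with the card well between the gaping jaws but touching no part of the clip, so that the waiter can slip the flag in. Finish while holding it like that; do not ram the card, and leave the glasses, the jar and the narrow clip where they are.

Things in the scene. Friction and masses are not known exactly. Their poses are not given: they have to be found in the camera images.
- clip: the WIDE steel spring clip (50 mm wide; its neighbour is 24 mm), 55 to 90 g, clamped on the rail's top edge, jaws down, tails up. Origin: centre of its pivot rod (10 mm diameter). Own z points up to the tails, y runs along the pivot, x is the way tails and jaws move. Squeezing the tails together along x opens the jaws; released it snaps shut
- clip_tails (a point): point 48 mm above the wide clip's pivot, midway between the ends of its two tails. Tails rise in a V from beside the pivot, 53 mm over their outer faces (along x) at the top while on the rail; squeezed to the stops they stand parallel, 20 mm over the faces, ends 51 mm above the pivot. About 12 N on each tail, 35 mm above the pivot, holds it fully open
- clip_jaws (a point): point 46 mm below the wide clip's pivot, midway between its jaw tips while shut (wide open, the tips lie 42 mm below the pivot). The room between the jaws is free from the tips up to 5 mm below the pivot
- clip_back (a joint): angle in rad by which each half of the wide clip is opened: 0 as clamped on the rail (jaws 4 mm apart), -0.04 quite shut, 0.34 at the stops (jaws' inner faces 34 mm apart at the tips)
- card_top (a point): the middle of the top edge of the stiff price card that stands upright in the printer's slot, fixed, 3 mm thick (own x, its normal), 100 mm wide (own y), its top edge 65 mm above the printer's housing and 160 mm above the table; z is up
- printer: the table-top card printer, fixed, 200 mm (x) by 180 mm (y), origin under its centre; own -x is its front, which faces roughly to the robot. The front half is a low deck 35 mm high with a row of three keys, centred 55 mm in front of the origin, 50 mm apart; the rear half is a housing 95 mm high (from 5 mm in front of the origin back) with the card standing in its slot 55 mm behind the origin
- rail: fixed clip rail: a base 60 mm (x) by 190 mm (y) by 8 mm and on it an upright steel strip 4 mm thick (x), 170 mm long (y), top edge 70 mm above the table; origin under its centre. The two clips sit on it 43 mm either side of its middle, the wide one on either side, pivots 24 mm above its top edge
- round_top (a point): centre of the top of the round (22 mm diameter) key of the printer: it travels 5 mm straight down on a spring, 2 N to start and 4.5 N fully down; 49 mm above the table when up; the three keys' places in the row change from run to run
- round_key (a joint): travel of the round key in m, 0 up, 0.005 fully down
- square_top (a point): centre of the top of the square (21 mm by 21 mm) key of the printer: it travels 5 mm straight down on a spring, 2 N to start and 4.5 N fully down; 49 mm above the table when up; the three keys' places in the row change from run to run
- square_key (a joint): travel of the square key in m, 0 up, 0.005 fully down
- bar_top (a point): centre of the top of the long bar (11 mm by 34 mm, long way along the row) key of the printer: it travels 5 mm straight down on a spring, 2 N to start and 4.5 N fully down; 49 mm above the table when up; the three keys' places in the row change from run to run
- bar_key (a joint): travel of the bar key in m, 0 up, 0.005 fully down
- tumbler_a: glass tumbler just beyond the rail, 66 mm in diameter at the rim, 90 mm high, origin under its centre; a bystander
- tumbler_b: glass tumbler between rail and printer, 66 mm in diameter at the rim, 90 mm high, origin under its centre; a bystander
- tumbler_c: glass tumbler on the far side of the printer (+y), 66 mm in diameter at the rim, 90 mm high, origin under its centre; a bystander
- jar: closed jar, 60 mm in diameter, 80 mm high, origin under its centre; a bystander
- narrow_clip: the narrow spring clip (24 mm wide), otherwise like the wide one, clamped on the same rail; origin on its pivot; a bystander
Not all that is in view belongs to the job. What is shaped like the clip but orange or red is not meant.

How it is judged:
On the way, in this order (a step that is already met when the one before it is completed fails the run):
1. the round key is pressed fully down, alone (value of joint round_key above 0.0035 m and value of joint each of square_key, bar_key below 0.0015 m), for 0.05 s.
2. then the square key, alone (value of joint square_key above 0.0035 m and value of joint each of round_key, bar_key below 0.0015 m), for 0.05 s.
3. then the long bar key, alone (value of joint bar_key above 0.0035 m and value of joint each of round_key, square_key below 0.0015 m), for 0.05 s.
4. then the wide clip is squeezed open and carried clear of the rail (distance of clip from where it was at the start of the episode above 0.05 m and value of joint clip_back above 0.2 rad and contact force between clip and rail below 0.2 N), for 0.1 s.
At the end, for the whole second after the job is handed in: Fingers hold the wide clip (over 4 N), each half opened over 0.2 rad, pivot 7 to 36 mm above the card's top edge, within 7 mm of its plane and 30 mm of the edge's middle, along it and upright within 15 degrees, at rest, touching neither card nor printer (under 0.3 N) (value of joint clip_back above 0.2 rad and z of clip in the frame of card_top between 0.007 and 0.036 m and x of clip in the frame of card_top between -0.007 and 0.007 m and y of clip in the frame of card_top between -0.03 and 0.03 m and angle between the y axis of clip and the y axis of card_top, either way round below 0.26 rad and angle between clip's own z axis and vertical below 0.26 rad and contact force between clip and printer below 0.3 N and contact force between the fingers and clip above 4 N and linear speed of clip below 0.03 m/s); the arm keeps its last pose, push and grip.
It fails at once if the clip is rammed into the card or the printer with more than 12 N (contact force between clip and printer above 12 N).
It fails at once if two keys are down together (value of joint each of round_key, square_key above 0.0035 m or value of joint each of round_key, bar_key above 0.0035 m or value of joint each of square_key, bar_key above 0.0035 m).
It fails at once if a glass, the jar or the narrow clip is moved more than 25 mm (distance of any of tumbler_a, tumbler_b, tumbler_c, jar, narrow_clip from where it was at the start of the episode above 0.025 m).
It also fails if it takes over 64 s, if anything falls off the work surface, if the arm or the gripper's body presses on something with over 40 N, if the wrist force passes 120 N, or if a joint passes its speed limit or range.

## Working session

There is one attempt and no reset: what is moved stays moved. The work goes in short steps, Python scripts to look and compute and a tool call to move; the robot and the scene stay as the last step left them, time stands still between calls to the robot, and variables do not carry over. Pictures are saved under pics/ and viewed, at most 10 in all, crops included, and the job is handed in when it is done.

Besides the shell and the picture viewer there is one more tool, called after "Emit:" by a JSON object that holds its "api" and its "payload". drive_tool: Moves the arm, as the interface text tells. Its arguments: {"type":"object","properties":{"deltas":{"type":"array","items":{"type":"array","items":{"type":"array","items":{"type":"number"}}}},"newtons":{"type":"number"}},"required":["deltas"]}

```bash
ls; mkdir -p pics; python3 - <<'E'
from workcell import *
import cv2,numpy as np
for n in("top","side"):
    p,d=read_camera(n); cv2.imwrite(f"pics/{n}0.png",p[:,:,::-1]); np.save(n+"_d.npy",d); np.save(n+"_p.npy",p)
    c=calibration(n); print(n,{k:np.round(v,3).tolist() for k,v in c.items()})
print(get_state())
E
```

```text
pics
top {'mtx': [[476.83, 0.0, 325.022], [0.0, 476.83, 204.11], [0.0, 0.0, 1.0]], 'world_from_camera': [[0.029, 0.994, -0.106, 0.417], [-1.0, 0.028, -0.011, -0.017], [-0.008, 0.106, 0.994, 1.461], [0.0, 0.0, 0.0, 1.0]]}
side {'mtx': [[393.729, 0.0, 315.141], [0.0, 393.729, 199.321], [0.0, 0.0, 1.0]], 'world_from_camera': [[-0.809, 0.285, -0.515, 0.018], [-0.588, -0.427, 0.687, 0.663], [-0.024, 0.858, 0.513, 0.631], [0.0, 0.0, 0.0, 1.0]]}
{'clock': 0.1, 'joint_pos': array([-1.39858300e+00,  3.13903265e-01,  4.51052544e-02,  1.30364077e+00,
        1.09885211e-05,  1.43120456e+00]), 'qvel': array([-0.00105423, -0.00264101,  0.00134563,  0.00028619,  0.00125216,
        0.00177039]), 'tau': array([ 1.36691968e-03, -4.81726456e+01,  2.99244010e+01,  1.27504778e-02,
       -1.24061976e-04, -1.12607779e-05]), 'tcp_pos': array([ 0.17630656, -0.54676211,  0.20031583]), 'orientation': array([-8.21204503e-04,  9.87871461e-01,  1.55271706e-01, -7.90068433e-06]), 'wrist_force': array([ 0.45835158, -0.66522567,  0.24460727]), 'ft_torque': array([ 0.04692977, -0.00728914, -0.01685186]), 'grip_force': 0.0, 'finger_gap': 0.08561507870595754}
```

View pics/top0.png

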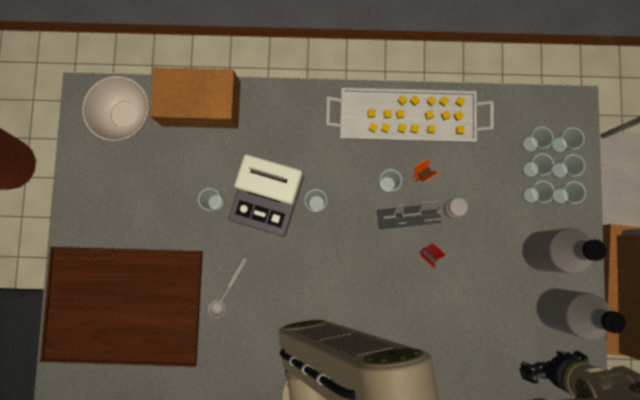

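View pics/side0.png

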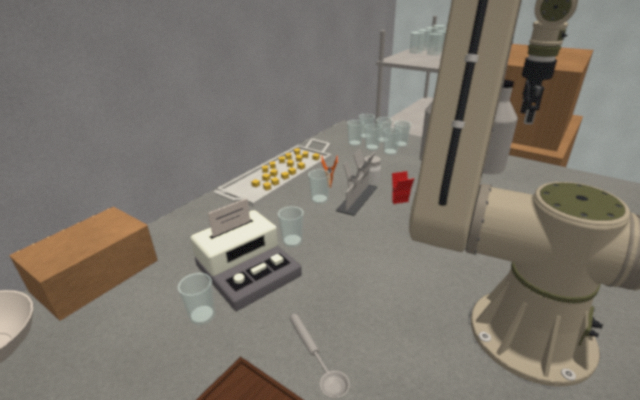

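Top view: the rail is at about (408,215) with steel clips on it, near (402,212) and (430,211). The orange clip at (425,170) and the red one at (432,254) are decoys. The printer is at (266,195), with keys near (243,209), (260,213) and (275,218). The tumblers are at (390,180), (316,200) and (210,199), and the jar is at (457,207).

```bash
cat > h.py <<'E'
import numpy as np,cv2
from workcell import *
def cloud(n,d):
    c=calibration(n);K=np.array(c["mtx"]);T=np.array(c["world_from_camera"])
    v,u=np.mgrid[:d.shape[0],:d.shape[1]]
    P=np.stack([(u-K[0,2])/K[0,0]*d,-(v-K[1,2])/K[1,1]*d,-d],-1)
    return P@T[:3,:3].T+T[:3,3]
def proj(n,P):
    c=calibration(n);K=np.array(c["mtx"]);T=np.linalg.inv(np.array(c["world_from_camera"]))
    Q=np.atleast_2d(P)@T[:3,:3].T+T[:3,3]
    return np.stack([K[0,2]+K[0,0]*Q[:,0]/-Q[:,2],K[1,2]-K[1,1]*Q[:,1]/-Q[:,2]],-1)
E
python3 - <<'E'
from h import *
t,s=np.load("top_p.npy"),np.load("side_p.npy")
r=lambda a,x,y,w,h:cv2.resize(a[y:y+h,x:x+w,::-1],(400,300),interpolation=cv2.INTER_CUBIC)
cv2.imwrite("pics/c1.png",np.vstack([np.hstack([r(t,368,180,80,60),r(t,226,150,80,60)]),np.hstack([r(s,320,145,80,60),r(s,190,195,120,90)])]))
P=cloud("top",np.load("top_d.npy"))
np.set_printoptions(precision=3,suppress=True,linewidth=220)
for nm,(x,y,w,h) in dict(rail=(370,195,80,40),prn=(226,150,80,90)).items():
    Q=P[y:y+h,x:x+w]; print(nm,"heights mm, every px/2"); print((Q[::2,::2,2]*1000).astype(int))
E
```

```text
rail heights mm, every px/2
[[  -2   -2    2    0    2   -3   -2    0    0    0   -4    0   -2   -2   -1   -1    1   -5    0    0    0   -1    3    2    0   -1    0    0   -4    0   -2    0   -3   -1   -1    1   -5   -2   -1    0]
 [  -3   -2    1   -1   -4   -3    0    3    6   -6    1    2   -4   -1    0   -2    0   -1    0   -6    0    0   -2    5    1    3   -5    4    6    1   -3    0   -7   -3   -1    0   -1    1    0    0]
 [   0    4    1   -6    0    3    2    1   -2   -3   -1   -2    0    3    1    1   -2   -2    5    6   -6    1   -1    0    0   -1   -2   -6    0   -1    2   -1   -7    2   -6   -1   -4   -5   -3   -2]
 [  -3   -7   -2    2    0    0   -4    1    1    3    0   -4    0    1    0    0    2   -1    1   -1    0    1   -1   -1    1   -1   -1   -5   -1   -1   -2    0  134  131  137    3   -2    1   -5   38]
 [  -2   -3   -4    3    0   -1   -1    0   -3    2   -8   -3    2    0   -1   -2    0   -6   -1    1   -5   -1    3   -1    1    0  131  134  138  135  135  128  131  131  125    1   -1    0   26   52]
 [   0    4    6   -1    1   -2    2   -2   -4    2    0 
[... 2543 characters left out ...]
 0    0    4    1   -2    4    0   -3]
 [  -1    3    1    0   -3    0   -4    6   -1    1    1   -4    0   -4    1   -2   -2   -2   -2    0   -1    0    2   -4   -2   -6    2   -7   -2    3   -2   -3   -1    0   -1   -2   -4   -2    1    0]
 [  -3    3    5    2   -1   -4   -2   -3   -1   -3   -2    5   -2   -1    3   -1    2   -1    3    0    2   -5   -2    1    1   -3    0   -3    0   -3   -2    1    6    0   -1   -2   -4   -4   -1    0]]
prn heights mm, every px/2
[[   7    2  -10 ...    3    1   -1]
 [   0   -4   -3 ...    0    0    0]
 [   0    0 1460 ...   -1   -6   -2]
 ...
 [  -1    0    0 ...   -3   -9    2]
 [  -1    0    2 ...    0    1   -3]
 [  -1    0   -7 ...   -2   -4    0]]
```

View pics/c1.png

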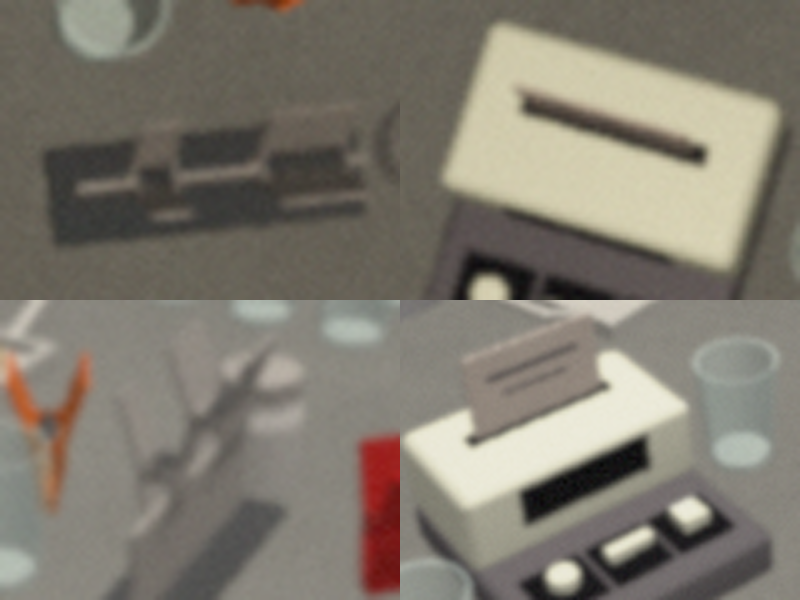

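Close crop (upper left, top camera): the narrow clip is at about (401,214) and the wide one at (431,210), at the jar end of the rail, so I take the wide one. The keys run round (left), bar (middle), square (right). The card stands in the housing slot at about (268,175).

```bash
cat >> h.py <<'E'
def onplane(n,uv,z):
    c=calibration(n);K=np.array(c["mtx"]);T=np.array(c["world_from_camera"])
    uv=np.atleast_2d(uv).astype(float)
    r=np.stack([(uv[:,0]-K[0,2])/K[0,0],-(uv[:,1]-K[1,2])/K[1,1],-np.ones(len(uv))],-1)@T[:3,:3].T
    return T[:3,3]+r*((z-T[2,3])/r[:,2])[:,None]
E
python3 - <<'E'
from h import *
np.set_printoptions(precision=4,suppress=True,linewidth=200)
t=np.load("top_p.npy").astype(int);P=cloud("top",np.load("top_d.npy"));Z=cv2.medianBlur(P[...,2].astype(np.float32),3)
def roi(m,x,y,w,h):
    o=np.zeros_like(m);o[y:y+h,x:x+w]=m[y:y+h,x:x+w];return o
pix=lambda m:np.argwhere(m)[:,::-1]
# housing
m=roi((Z>.085)&(Z<.125)&(t.min(-1)>120),226,150,80,90)
W=onplane("top",pix(m),.095)[:,:2];c,sz,a=cv2.minAreaRect((W*1000).astype(np.float32));print("housing",c,sz,a,m.sum())
# printer axes: own y = long axis, x away from robot
b=cv2.boxPoints((c,sz,a));e=[b[1]-b[0],b[2]-b[1]];L=max(e,key=np.linalg.norm);L/=np.linalg.norm(L);L*=np.sign(L[1])
ex=np.array([L[1],-L[0]]);c=np.array(c);o=c-47.5*ex
print("yaw",np.degrees(np.arctan2(ex[1],ex[0])),"origin",o,"card",o+55*ex)
for k,n in((50,"left"),(0,"mid"),(-50,"right")): print("key pred",n,o-55*ex+k*L)
# keys by colour
m=roi((t.min(-1)>110)&(Z<.07),226,195,66,40).astype(np.uint8)
n,l,s,cc=cv2.connectedComponentsWithStats(m)
for i in range(1,n):
    if s[i,4]>8: print("blob",cc[i],s[i],onplane("top",cc[i],.049)[0]*1000)
# card
S=cloud("side",np.load("side_d.npy"))
for nm,C,bx in(("top",P,(240,160,60,30)),("side",S,(195,190,70,50))):
    x,y,w,h=bx;Q=C[y:y+h,x:x+w].reshape(-1,3);Q=Q[(Q[:,2]>(.14 if nm=="top" else .11))&(Q[:,2]<.2)]
    R=(Q[:,:2]*1000-(o+55*ex))@np.stack([ex,L],1)
    print("card",nm,len(Q),"x med",np.median(R,0),"y pct",np.percentile(R[:,1],[2,98]),"zmax",np.percentile(Q[:,2],97))
# rail
print("--rail")
m=roi((Z>.055)&(Z<.08),376,200,62,24);Q=P[m][:,:2]*1000;f=cv2.fitLine(Q.astype(np.float32),cv2.DIST_HUBER,0,.01,.01).ravel();print("strip raw",f,len(Q))
for nm,C,bx in(("top",P,(370,195,80,40)),("side",S,(330,145,60,60))):
    x,y,w,h=bx;Q=C[y:y+h,x:x+w].reshape(-1,3)*1000;Q=Q[(Q[:,1]>-.5*1000)]
    d=f[:2]*np.sign(f[1]);nn=np.array([d[1],-d[0]]);R=np.c_[(Q[:,:2]-f[2:])@nn,(Q[:,:2]-f[2:])@d,Q[:,2]]
    for lo,hi in((55,80),(90,100),(115,128),(128,145)):
        k=R[(R[:,2]>lo)&(R[:,2]<hi)&(abs(R[:,0])<45)]
        h_,_=np.histogram(k[:,1],np.arange(-100,101,10));print(nm,lo,hi,h_)
        for yl,yh in((-100,-15),(0,100)):
            q=k[(k[:,1]>yl)&(k[:,1]<yh)]
            if len(q)>3: print("   y",np.percentile(q[:,1],[3,97]),"x neg/pos med",np.median(q[q[:,0]<0,0]) if (q[:,0]<0).any() else 0,np.median(q[q[:,0]>0,0]) if (q[:,0]>0).any() else 0,"origin xy at ymid",f[2:]+d*np.mean(np.percentile(q[:,1],[3,97])))
E
```

```text
housing (632.2984619140625, 165.67808532714844) (175.35946655273438, 102.14639282226562) 74.75698852539062 1888
yaw -15.243008 origin [586.4695 178.1665] card [639.5346 163.7062]
key pred left [546.5501 240.8677]
key pred mid [533.4045 192.6267]
key pred right [520.2588 144.3857]
blob [243.2432 208.2432] [240 205   7   7  37] [548.0003 241.8949  49.    ]
blob [259.3111 213.2   ] [254 210  12   7  45] [534.5572 193.3572  49.    ]
blob [275.4038 218.0962] [272 215   8   8  52] [521.3332 144.8855  49.    ]
card top 71 x med [-0.5107  1.0887] y pct [-48.4729  46.7783] zmax 0.16224170985253183
card side 780 x med [-0.7952  4.6526] y pct [-45.5366  50.9714] zmax 0.16026498269260941
--rail
strip raw [   0.1286   -0.9917  537.7117 -238.1903] 72
top 55 80 [ 3  4  7  9  7  7 11  6  5  6  5  6  4 11  5  5  5  0  0  0]
   y [-95.6896 -18.1406] x neg/pos med -2.368942567976343 4.6419556348629385 origin xy at ymid [ 545.0323 -294.6327]
   y [ 3.1504 63.8236] x neg/pos med -1.39349535439976 2.386778456847347 origin xy at ymid [ 533.4046 -204.9815]
top 90 100 [ 0 12 14 17 15 16  8  0  0  0  0 13 15 
[... 1385 characters left out ...]
g/pos med -6.170106555464711 8.34917235511924 origin xy at ymid [ 534.4271 -212.8656]
side 115 128 [ 0  6  9 10  8  9  8  0  0  0  0  7 14 16  0  0  0  0  0  0]
   y [-85.5585 -36.1745] x neg/pos med -17.112724274539744 20.133550202779027 origin xy at ymid [ 545.5405 -298.5512]
   y [12.4376 36.8062] x neg/pos med -17.27990151655066 19.66216750710375 origin xy at ymid [ 534.5448 -213.7729]
side 128 145 [ 0  6 12 12  9 13 13  0  0  0  0  8 14 15  0  0  0  0  0  0]
   y [-83.6172 -36.1136] x neg/pos med -21.292532527434602 24.534531472947627 origin xy at ymid [ 545.4117 -297.5584]
   y [14.1627 38.1747] x neg/pos med -22.074500996290904 23.76770058429996 origin xy at ymid [ 534.3459 -212.239 ]
```

Emit:
{"api": "drive_tool", "payload": {"deltas": [[[255,0.596,-0.637,0,0,0,-57],[255,0.596,-0.637,0,0,0,-57],[255,0.596,-0.637,0,0,0,-57],[255,0.596,-0.637,0,0,0,-57],[255,0.596,-0.637,0,0,0,-57],[255,0.596,-0.637,0,0,0,-57],[255,0.596,-0.637,0,0,0,-57],[255,0.596,-0.637,0,0,0,-57],[255,0.596,-0.637,0,0,0,-57],[255,0.596,-0.637,0,0,0,-57],[255,0.596,-0.637,0,0,0,-57],[255,0.596,-0.637,0,0,0,-57]]], "newtons": 40}}

```text
clock: 1.6
tcp_pos: [0.4964, 0.1332, 0.2008]
orientation: [0.0, 0.794, 0.608, -0.0]
wrist_force: [1.0, -0.7, 0.9]
finger_gap: 0.0001
grip_force: 0.0
```

Emit:
{"api": "drive_tool", "payload": {"deltas": [[[255,0.118,0.021,0,0,0,0],[255,0.118,0.021,0,0,0,0],[255,0.118,0.021,0.06,0,0,0],[255,0.118,0.021,0.12,0,0,0],[255,0.118,0.021,0.13,0,0,0],[255,0.118,0.021,0.13,0,0,0],[255,0.118,0.021,0.13,0,0,0]]]}}

```text
clock: 2.48
tcp_pos: [0.5494, 0.2399, 0.074]
orientation: [0.001, 0.794, 0.608, 0.002]
wrist_force: [0.0, 0.5, -0.4]
finger_gap: -0.0004
grip_force: 0.0
```

```bash
python3 - <<'E'
from h import *
p,d=read_camera("side"); st=get_state(); print(st["tcp_pos"],st["wrist_force"])
for q in [st["tcp_pos"],[.548,.242,.049],[.5213,.1449,.049],[.535,.1934,.049],[.640,.163,.16]]: print(proj("side",[q]))
cv2.imwrite("pics/k1.png",cv2.resize(p[190:320,170:330,::-1],(800,650),interpolation=cv2.INTER_CUBIC)[:600])
E
```

```text
[0.5494084  0.23994239 0.07405461] [-0.90983905 -0.33020915 -0.30592088]
[[237.40843118 267.06151239]]
[[238.61861431 276.64476814]]
[[276.97766258 257.56245076]]
[[258.27216911 266.74852269]]
[[229.08076568 205.29150819]]
```

View pics/k1.png

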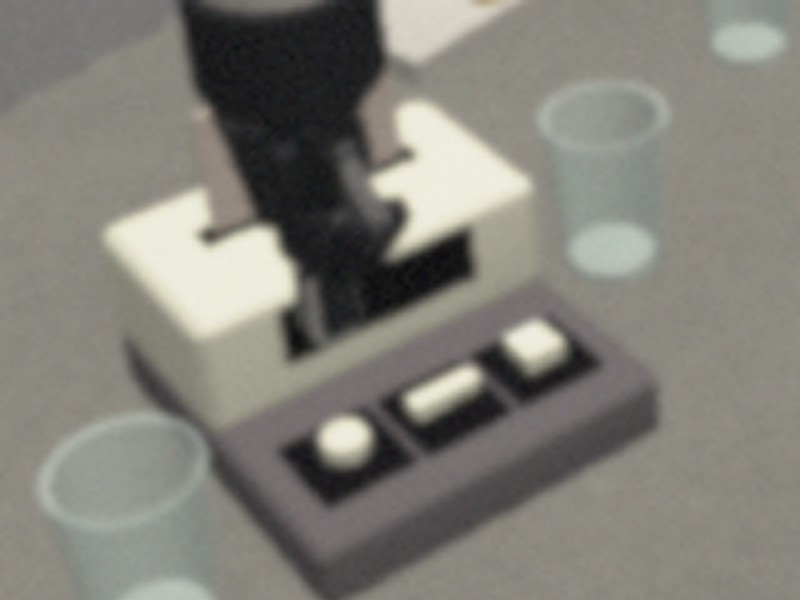

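The round key shows at about (238.6,277) in the full side frame, which matches the prediction. The finger tip appears near (236,259), about 8 px above where the TCP projects, so I check it with depth.

```bash
python3 - <<'E'
from h import *
np.set_printoptions(precision=4,suppress=True)
for n in("side","top"):
    p,d=read_camera(n); C=cloud(n,d); tcp=get_state()["tcp_pos"]
    Q=C.reshape(-1,3);col=p.reshape(-1,3).max(-1)
    k=(np.linalg.norm(Q[:,:2]-tcp[:2],axis=1)<.05)&(Q[:,2]>.06)&(Q[:,2]<.16);Q=Q[k]
    for lo in np.arange(.06,.16,.01):
        q=Q[(Q[:,2]>=lo)&(Q[:,2]<lo+.01)]
        if len(q): print(n,round(lo,2),len(q),np.median(q,0),q.min(0)[:2],q.max(0)[:2])
E
```

```text
side 0.06 34 [0.5933 0.2283 0.0643] [0.588  0.2141] [0.5991 0.2422]
side 0.07 36 [0.5953 0.2302 0.0748] [0.5908 0.2219] [0.5986 0.2417]
side 0.08 37 [0.5962 0.2298 0.0855] [0.5922 0.2213] [0.599  0.2455]
side 0.09 10 [0.597  0.2298 0.0926] [0.5937 0.2207] [0.5989 0.2363]
side 0.1 10 [0.5435 0.2468 0.1079] [0.5389 0.2308] [0.5567 0.2515]
side 0.11 42 [0.54   0.2478 0.1162] [0.5334 0.23  ] [0.5567 0.2518]
side 0.12 48 [0.5382 0.2476 0.1258] [0.5324 0.2296] [0.5569 0.2514]
side 0.13 40 [0.5391 0.2477 0.1339] [0.5301 0.236 ] [0.5544 0.2517]
side 0.14 15 [0.5473 0.2513 0.1477] [0.5365 0.2331] [0.5578 0.2546]
side 0.15 81 [0.5399 0.2495 0.1553] [0.5107 0.2316] [0.5867 0.2605]
top 0.06 2 [0.5903 0.2173 0.0696] [0.589  0.2113] [0.5917 0.2233]
top 0.07 2 [0.5896 0.2164 0.075 ] [0.5886 0.2139] [0.5907 0.2189]
top 0.08 7 [0.5928 0.2211 0.0846] [0.5896 0.2114] [0.5951 0.2274]
top 0.09 1 [0.5947 0.2228 0.0908] [0.5947 0.2228] [0.5947 0.2228]
top 0.15 5 [0.5165 0.2334 0.155 ] [0.5108 0.2185] [0.5745 0.2442]
```

Emit:
{"api": "drive_tool", "payload": {"deltas": [[[255,0.002,-0.002,0.02,0,0,0],[255,0.002,-0.002,0.024,0,0,0],[255,0.002,-0.002,0.027,0,0,0],[255,0.002,-0.002,0.027,0,0,0]]]}}

```text
clock: 3.12
tcp_pos: [0.5461, 0.242, 0.0445]
orientation: [0.0, 0.794, 0.608, 0.0]
wrist_force: [-1.2, -0.1, 1.0]
finger_gap: 0.0002
grip_force: 0.0
```

Emit:
{"api": "drive_tool", "payload": {"deltas": [[[255,0.001,0.001,0.006,0,0,0],[255,0.001,0.001,0.01,0,0,0],[255,0.001,0.001,0.013,0,0,0],[255,0.001,0.001,0.013,0,0,0]]]}}

```text
clock: 3.62
tcp_pos: [0.5467, 0.2426, 0.0306]
orientation: [-0.0, 0.794, 0.608, -0.0]
wrist_force: [-0.2, 0.2, 0.2]
finger_gap: -0.0
grip_force: 0.0
```

```bash
python3 - <<'E'
from h import *
p,d=read_camera("side"); st=get_state(); print(st["tcp_pos"],st["wrist_force"])
for _ in range(4): q,_d=read_camera("side"); print(get_state()["wrist_force"])
cv2.imwrite("pics/k2.png",cv2.resize(p[210:310,190:310,::-1],(720,600),interpolation=cv2.INTER_CUBIC))
E
```

```text
[0.54682944 0.24264988 0.03086712] [-0.98632566  0.52885197 -0.35894517]
[0.34859462 0.2207546  0.20340127]
[ 0.1691991  -0.33983202  0.66280667]
[-0.28709838 -0.05696211 -0.0844231 ]
[-1.30613276 -0.67045815 -0.45676584]
```

View pics/k2.png

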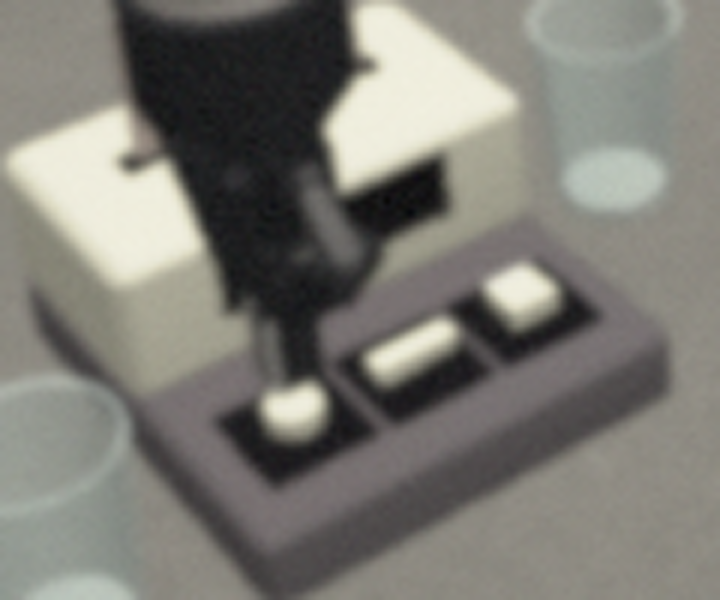

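The finger tip hangs just above the round key, at crop (290,385) with the key at (295,405). The real finger end is therefore some 20 mm above the reported TCP. I feel my way down.

Emit:
{"api": "drive_tool", "payload": {"deltas": [[[255,0,0.001,0.003,0,0,0],[255,0,0.001,0.005,0,0,0],[255,0,0.001,0.005,0,0,0]]]}}

```text
clock: 4.25
tcp_pos: [0.5477, 0.2424, 0.0257]
orientation: [-0.0, 0.794, 0.608, -0.0]
wrist_force: [-0.5, -0.5, -0.1]
finger_gap: 0.0004
grip_force: 0.0
```

Emit:
{"api": "drive_tool", "payload": {"deltas": [[[255,0,0,0.002,0,0,0],[255,0,0,0.003,0,0,0],[255,0,0,0.003,0,0,0]]]}}

```text
clock: 4.62
tcp_pos: [0.5479, 0.2424, 0.0229]
orientation: [0.0, 0.794, 0.608, -0.0]
wrist_force: [0.3, -0.1, 0.2]
finger_gap: 0.0001
grip_force: 0.0
```

Emit:
{"api": "drive_tool", "payload": {"deltas": [[[255,0,0,0.002,0,0,0],[255,0,0,0.003,0,0,0],[255,0,0,0.003,0,0,0]]]}}

```text
clock: 5.0
tcp_pos: [0.5478, 0.2424, 0.0199]
orientation: [-0.0, 0.794, 0.608, -0.0]
wrist_force: [0.7, -0.3, -0.1]
finger_gap: -0.0001
grip_force: 0.0
```

```bash
python3 - <<'E'
from h import *
np.set_printoptions(precision=4,suppress=True)
tcp=get_state()["tcp_pos"];print(tcp)
for n in("side",):
    p,d=read_camera(n); C=cloud(n,d);Q=C.reshape(-1,3);col=p.reshape(-1,3).max(-1)
    k=(np.linalg.norm(Q[:,:2]-tcp[:2],axis=1)<.03)&(Q[:,2]>.03)&(Q[:,2]<.16)
    for lo in np.arange(.03,.12,.005):
        kk=k&(Q[:,2]>=lo)&(Q[:,2]<lo+.005);q=Q[kk]
        if len(q): print(n,round(lo,3),len(q),"col",np.median(col[kk]),np.median(q,0),q.min(0)[:2],q.max(0)[:2])
b=p[250:300,220:260];m=(b.min(-1)>120).astype(np.uint8);_,l,s,c=cv2.connectedComponentsWithStats(m);print(s[1:],c[1:])
E
```

```text
[0.5478 0.2424 0.0199]
side 0.03 22 col 105.0 [0.541  0.2484 0.0345] [0.5182 0.2128] [0.5671 0.2712]
side 0.035 265 col 58.0 [0.5398 0.2503 0.0379] [0.5183 0.2128] [0.577  0.2721]
side 0.04 34 col 61.5 [0.5393 0.2496 0.0408] [0.5283 0.2253] [0.5706 0.2676]
side 0.045 20 col 165.5 [0.5409 0.2494 0.048 ] [0.5357 0.2392] [0.5556 0.2534]
side 0.05 13 col 167.0 [0.541  0.2491 0.0512] [0.5381 0.2378] [0.5514 0.2534]
side 0.055 13 col 120.0 [0.5415 0.2502 0.0578] [0.5327 0.2392] [0.5562 0.254 ]
side 0.06 23 col 81.0 [0.5375 0.2503 0.063 ] [0.5321 0.2323] [0.5534 0.2537]
side 0.065 19 col 68.0 [0.5365 0.2498 0.0672] [0.5306 0.2343] [0.5518 0.2544]
side 0.07 21 col 63.0 [0.5366 0.2509 0.0722] [0.5312 0.2335] [0.5554 0.2545]
side 0.075 22 col 52.0 [0.5347 0.25   0.0777] [0.5303 0.2392] [0.5542 0.2546]
side 0.08 16 col 76.0 [0.5414 0.2519 0.0814] [0.5313 0.2397] [0.5524 0.254 ]
side 0.085 6 col 81.5 [0.5491 0.2517 0.087 ] [0.5393 0.2492] [0.5555 0.2528]
side 0.09 8 col 53.0 [0.5439 0.2534 0.0935] [0.5361 0.2363] [0.56  0.257]
side 0.095 20 col 45.5 [0.5479 0.2522 0.0973] [0.5239 0.2339] [0.5737 0.2596]
side 0.1 26 col 35.0 [0.5404 0.2509 0.1025] [0.5254 0.2401] [0.5752 0.2603]
side 0.105 13 col 33.0 [0.5359 0.2557 0.107 ] [0.5238 0.2466] [0.5746 0.2601]
side 0.11 10 col 32.5 [0.5343 0.2545 0.1134] [0.5332 0.2502] [0.5549 0.2616]
side 0.115 26 col 36.5 [0.5341 0.2536 0.1185] [0.5295 0.2416] [0.5578 0.2618]
[[  0   0  11  24 150]
 [ 34   0   6   6  29]
 [ 31  14   9  10  56]
 [ 14  27  10   6  39]
 [  0  46   3   4   9]] [[ 3.3333 12.6333]
 [36.5862  2.3103]
 [35.4286 18.8214]
 [18.8205 29.1282]
 [ 0.7778 47.8889]]
```

Emit:
{"api": "drive_tool", "payload": {"deltas": [[[255,0,0,0.002,0,0,0],[255,0,0,0.003,0,0,0],[255,0,0,0.003,0,0,0]]]}}

```text
clock: 5.42
tcp_pos: [0.5482, 0.2425, 0.0173]
orientation: [0.0, 0.794, 0.608, 0.0]
wrist_force: [-0.1, 0.6, 2.4]
finger_gap: -0.0001
grip_force: 1.3
```

Emit:
{"api": "drive_tool", "payload": {"deltas": [[[255,0,0,0.001,0,0,0],[255,0,0,0.002,0,0,0],[255,0,0,0.002,0,0,0]]]}}

```text
clock: 5.8
tcp_pos: [0.5482, 0.2425, 0.0152]
orientation: [0.0, 0.794, 0.608, 0.0]
wrist_force: [0.1, -0.3, 4.5]
finger_gap: 0.0002
grip_force: 1.9
```

Emit:
{"api": "drive_tool", "payload": {"deltas": [[[255,0,0,0.001,0,0,0],[255,0,0,0.002,0,0,0],[255,0,0,0.002,0,0,0]]]}}

```text
clock: 6.18
tcp_pos: [0.5482, 0.2425, 0.0138]
orientation: [0.0, 0.794, 0.608, 0.0]
wrist_force: [-1.1, -0.2, 8.8]
finger_gap: 0.0003
grip_force: 4.2
```

Emit:
{"api": "drive_tool", "payload": {"deltas": [[[255,0,0,-0.03,0,0,0],[255,0,0,-0.03,0,0,0],[255,-0.05,0,-0.03,0,0,0],[255,-0.101,0,-0.03,0,0,0],[255,-0.101,0,-0.03,0,0,0],[255,-0.101,0,-0.03,0,0,0],[255,-0.101,0,-0.012,0,0,0],[255,-0.101,0,-0.006,0,0,0],[255,-0.101,0,-0.002,0,0,0],[255,-0.101,0,0,0,0,0],[255,-0.101,0,0,0,0,0]]]}}

```text
clock: 7.55
tcp_pos: [0.5212, 0.1458, 0.0138]
orientation: [-0.0, 0.794, 0.608, 0.0]
wrist_force: [-4.8, 1.4, 5.8]
finger_gap: -0.0
grip_force: 3.3
```

Emit:
{"api": "drive_tool", "payload": {"deltas": [[[255,0,0,0.001,0,0,0],[255,0,0,0.001,0,0,0]]]}}

```text
clock: 7.8
tcp_pos: [0.5213, 0.1457, 0.0137]
orientation: [-0.0, 0.794, 0.608, 0.0]
wrist_force: [-6.0, 1.9, 13.4]
finger_gap: 0.0
grip_force: 6.6
```

Emit:
{"api": "drive_tool", "payload": {"deltas": [[[255,0,0,-0.03,0,0,0],[255,0,0,-0.03,0,0,0],[255,0.05,0,-0.03,0,0,0],[255,0.05,0,-0.03,0,0,0],[255,0.05,0,-0.03,0,0,0],[255,0.05,0,-0.012,0,0,0],[255,0.05,0,-0.006,0,0,0],[255,0.05,0,-0.002,0,0,0],[255,0.05,0,0,0,0,0],[255,0.05,0,0,0,0,0]]]}}

```text
clock: 9.05
tcp_pos: [0.5339, 0.1923, 0.0137]
orientation: [0.0, 0.794, 0.608, -0.001]
wrist_force: [-6.5, -3.1, 14.5]
finger_gap: 0.0001
grip_force: 6.7
```

Emit:
{"api": "drive_tool", "payload": {"deltas": [[[255,0,0,-0.06,0,0,0],[255,0,0,-0.12,0,0,0],[255,0,0,-0.18,0,0,0],[0,-0.47,0.141,-0.19,0,0,-22.5],[0,-0.47,0.141,-0.19,0,0,-22.5],[0,-0.47,0.141,-0.19,0,0,-22.5],[0,-0.47,0.141,-0.19,0,0,-22.5],[0,-0.47,0.141,-0.19,0,0,-22.5],[0,-0.47,0.141,-0.19,0,0,-22.5],[0,-0.47,0.141,-0.19,0,0,-22.5],[0,-0.47,0.141,-0.19,0,0,-22.5],[0,-0.47,0.141,-0.19,0,0,-22.5]]]}}

```text
clock: 10.55
tcp_pos: [0.5475, -0.3023, 0.2015]
orientation: [0.001, 0.663, 0.749, -0.0]
wrist_force: [0.9, -0.0, -0.2]
finger_gap: 0.0855
grip_force: 0.0
```

Emit:
{"api": "drive_tool", "payload": {"deltas": [[[0,0,0,0,0,0,0],[0,0,0,0,0,0,0]]]}}

```text
clock: 10.8
tcp_pos: [0.5481, -0.2959, 0.2023]
orientation: [-0.0, 0.66, 0.752, 0.0]
wrist_force: [-0.3, 0.6, 0.9]
finger_gap: 0.0856
grip_force: 0.0
```

```bash
python3 - <<'E'
from h import *
np.set_printoptions(precision=4,suppress=True)
p,d=read_camera("side");st=get_state();print(st)
cv2.imwrite("pics/g1.png",cv2.resize(p[100:220,300:440,::-1],(700,600),interpolation=cv2.INTER_CUBIC))
# keys state + printer heights unaffected; where is the gripper vs TCP
C=cloud("side",d).reshape(-1,3);t=st["tcp_pos"]
k=(np.linalg.norm(C[:,:2]-t[:2],axis=1)<.1)&(C[:,2]>.15)&(C[:,2]<.3);Q=C[k]
for lo in np.arange(.15,.3,.01):
    q=Q[(Q[:,2]>=lo)&(Q[:,2]<lo+.01)]
    if len(q):print(round(lo,2),len(q),np.median(q,0),q.min(0)[:2],q.max(0)[:2])
E
```

```text
{'clock': 10.85, 'joint_pos': array([-0.6236,  0.4085,  0.1871,  1.3492,  0.0001,  0.8168]), 'qvel': array([ 0.003 , -0.0014,  0.0009,  0.0005, -0.001 , -0.0006]), 'tau': array([ -0.5492, -53.0947,  30.0289,  -0.0244,  -0.0192,   0.0024]), 'tcp_pos': array([ 0.5482, -0.2958,  0.2024]), 'orientation': array([0.    , 0.6595, 0.7517, 0.    ]), 'wrist_force': array([ 0.0829, -0.2934,  0.3694]), 'ft_torque': array([ 0.0324, -0.0136, -0.045 ]), 'grip_force': 0.0, 'finger_gap': 0.08515499131852543}
0.24 10 [ 0.5871 -0.2913  0.2484] [ 0.4965 -0.3056] [ 0.5928 -0.2786]
0.25 38 [ 0.504  -0.2911  0.2558] [ 0.4893 -0.3008] [ 0.5984 -0.2771]
0.26 44 [ 0.5868 -0.294   0.2653] [ 0.4898 -0.31  ] [ 0.6002 -0.278 ]
0.27 49 [ 0.5015 -0.2945  0.2742] [ 0.4896 -0.31  ] [ 0.6004 -0.2768]
0.28 47 [ 0.589  -0.2906  0.2842] [ 0.4844 -0.3064] [ 0.6102 -0.2766]
0.29 92 [ 0.5033 -0.2907  0.2964] [ 0.4711 -0.3122] [ 0.618  -0.2734]
```

View pics/g1.png

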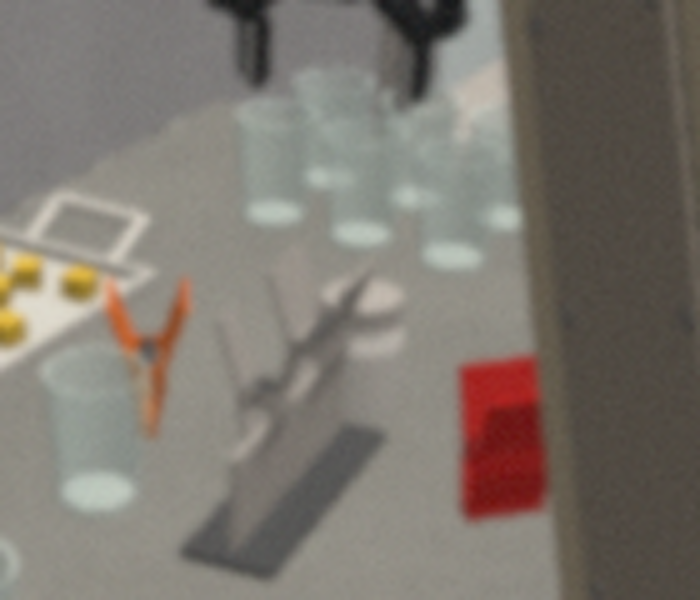

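Emit:
{"api": "drive_tool", "payload": {"deltas": [[[0,-0.003,-0.0016,0.02,0,0,0],[0,-0.003,-0.0016,0.06,0,0,0],[0,-0.003,-0.0016,0.1,0,0,0],[0,-0.003,-0.0016,0.122,0,0,0],[0,-0.003,-0.0016,0.122,0,0,0],[0,-0.003,-0.0016,0.122,0,0,0]]]}}

```text
clock: 11.6
tcp_pos: [0.5477, -0.3002, 0.0815]
orientation: [0.001, 0.66, 0.751, 0.0]
wrist_force: [0.9, -0.4, 0.0]
finger_gap: 0.0852
grip_force: 0.0
```

Emit:
{"api": "drive_tool", "payload": {"deltas": [[[120,0,0,0,0,0,0],[160,0,0,0,0,0,0],[200,0,0,0,0,0,0],[255,0,0,0,0,0,0],[255,0,0,0,0,0,0],[255,0,0,0,0,0,0],[255,0,0,0,0,0,0],[255,0,0,0,0,0,0]]], "newtons": 40}}

```text
clock: 12.6
tcp_pos: [0.5468, -0.3005, 0.0801]
orientation: [0.0, 0.66, 0.751, -0.0]
wrist_force: [-0.2, 0.2, -0.6]
finger_gap: 0.0178
grip_force: 42.3
```

Emit:
{"api": "drive_tool", "payload": {"deltas": [[[255,0,0,-0.01,0,0,0],[255,0,0,-0.025,0,0,0],[255,0,0,-0.05,0,0,0],[255,0,0,-0.09,0,0,0],[255,0,0,-0.12,0,0,0],[255,0,0,-0.12,0,0,0],[255,0,0,-0.12,0,0,0]]]}}

```text
clock: 13.48
tcp_pos: [0.5467, -0.3004, 0.2]
orientation: [0.0, 0.66, 0.751, -0.0]
wrist_force: [0.5, 0.0, -0.6]
finger_gap: 0.0175
grip_force: 42.3
```

```bash
python3 - <<'E'
from h import *
np.set_printoptions(precision=4,suppress=True)
p,d=read_camera("side");st=get_state();print(st["clock"],st["tcp_pos"],st["finger_gap"],st["grip_force"],st["wrist_force"])
cv2.imwrite("pics/g2.png",cv2.resize(p[90:210,300:440,::-1],(700,600),interpolation=cv2.INTER_CUBIC))
np.save("sd2.npy",d)
C=cloud("side",d).reshape(-1,3);t=st["tcp_pos"]
k=(np.linalg.norm(C[:,:2]-t[:2],axis=1)<.06)&(C[:,2]>.12)&(C[:,2]<.3);Q=C[k]
for lo in np.arange(.12,.3,.01):
    q=Q[(Q[:,2]>=lo)&(Q[:,2]<lo+.01)]
    if len(q):print(round(lo,2),len(q),np.median(q,0),q.min(0)[:2],q.max(0)[:2])
E
```

```text
13.525 [ 0.5463 -0.3001  0.1992] 0.017258539889946856 42.29590058326721 [-0.4326  0.3003 -0.1401]
0.15 4 [ 0.5259 -0.2985  0.1599] [ 0.5241 -0.3096] [ 0.5636 -0.2787]
0.16 43 [ 0.527  -0.2951  0.165 ] [ 0.5212 -0.3243] [ 0.5647 -0.2686]
0.17 47 [ 0.5313 -0.298   0.1746] [ 0.5234 -0.3278] [ 0.5633 -0.2706]
0.18 39 [ 0.531  -0.2941  0.1854] [ 0.524  -0.3288] [ 0.5605 -0.2698]
0.19 40 [ 0.5318 -0.29    0.1955] [ 0.5256 -0.3268] [ 0.5587 -0.271 ]
0.2 59 [ 0.5367 -0.2823  0.2049] [ 0.529  -0.3233] [ 0.5541 -0.2713]
0.21 42 [ 0.5378 -0.2894  0.2146] [ 0.5316 -0.3196] [ 0.5544 -0.2722]
0.22 35 [ 0.5391 -0.2876  0.2248] [ 0.5329 -0.3205] [ 0.5534 -0.2715]
0.23 40 [ 0.5338 -0.2909  0.2355] [ 0.5237 -0.3069] [ 0.5636 -0.2718]
0.24 61 [ 0.5349 -0.2933  0.2451] [ 0.5221 -0.325 ] [ 0.566  -0.2714]
0.25 59 [ 0.5484 -0.2927  0.2539] [ 0.5217 -0.3201] [ 0.5646 -0.2733]
0.26 45 [ 0.5527 -0.2935  0.2645] [ 0.5209 -0.3127] [ 0.5658 -0.2873]
0.27 60 [ 0.5551 -0.2911  0.2763] [ 0.5059 -0.3067] [ 0.5817 -0.2811]
0.28 100 [ 0.5542 -0.2927  0.2848] [ 0.5009 -0.3156] [ 0.5876 -0.2821]
0.29 109 [ 0.5539 -0.2927  0.2952] [ 0.4933 -0.3204] [ 0.5947 -0.2799]
```

View pics/g2.png

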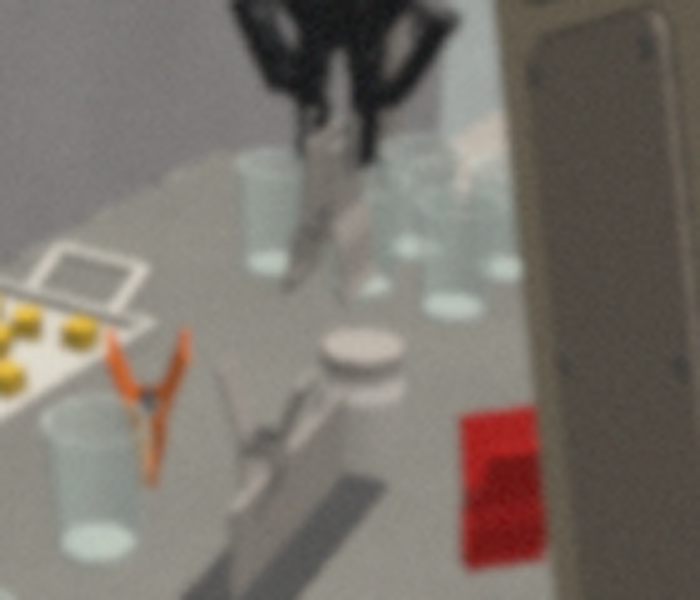

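The clip is held with its jaws wide open, tips at crop (288,290) and (345,300). The narrow clip is still on the rail at about (255,440).

Emit:
{"api": "drive_tool", "payload": {"deltas": [[[255,0,0,-0.025,0,0,0],[255,0.013,0.005,-0.045,0,0,1],[255,0.045,0.015,-0.045,0,0,2],[255,0.09,0.03,-0.045,0,0,5],[255,0.14,0.048,-0.045,0,0,7],[255,0.195,0.066,-0.045,0,0,10],[255,0.25,0.085,-0.045,0,0,13],[255,0.305,0.104,-0.045,0,0,16],[255,0.355,0.121,-0.045,0,0,18],[255,0.4,0.136,-0.045,0,0,20],[255,0.435,0.148,-0.045,0,0,22],[255,0.448,0.152,-0.045,0,0,22.7]]]}}

```text
clock: 15.02
tcp_pos: [0.6395, 0.1655, 0.243]
orientation: [-0.001, 0.794, 0.607, -0.001]
wrist_force: [0.4, -0.1, -1.5]
finger_gap: 0.0174
grip_force: 42.3
```

Emit:
{"api": "drive_tool", "payload": {"deltas": [[[255,0,0,0,0,0,0],[255,0,0,0,0,0,0],[255,0,0,0,0,0,0]]]}}

```text
clock: 15.4
tcp_pos: [0.6401, 0.1618, 0.2452]
orientation: [0.0, 0.796, 0.606, -0.0]
wrist_force: [-0.9, -0.5, -0.1]
finger_gap: 0.0174
grip_force: 42.3
```

```bash
cat > m.py <<'E'
from h import *
np.set_printoptions(precision=4,suppress=True)
p,d=read_camera("side");st=get_state();print(st["clock"],st["tcp_pos"],st["finger_gap"],st["grip_force"],st["wrist_force"])
import sys
cv2.imwrite(sys.argv[1],cv2.resize(p[120:260,150:310,::-1],(680,595),interpolation=cv2.INTER_CUBIC))
C=cloud("side",d).reshape(-1,3)
a=np.radians(-15.2);ex=np.array([np.cos(a),np.sin(a)]);ey=np.array([-ex[1],ex[0]])
R=C[:,:2]-[.6392,.1640];Q=np.c_[R@ex,R@ey,C[:,2]]*1000
Q=Q[(abs(Q[:,0])<40)&(abs(Q[:,1])<60)&(Q[:,2]>100)&(Q[:,2]<280)]
print("card-frame (mm): z, n, near-end (y>18): x min max; whole x med, y min max")
for lo in range(100,280,8):
    q=Q[(Q[:,2]>=lo)&(Q[:,2]<lo+8)];n=q[(q[:,1]>18)&(q[:,1]<28)]
    if len(q):print(lo,len(q),(np.percentile(n[:,0],[3,97]) if len(n)>2 else '-'),np.median(q[:,0]),np.percentile(q[:,1],[3,97]))
print("tcp in card frame",(st["tcp_pos"][:2]-[.6392,.1640])@np.c_[ex,ey])
E
python3 m.py pics/f1.png
```

```text
15.45 [0.6402 0.162  0.2453] 0.0176102321865893 42.307392954826355 [ 0.9444 -0.4407 -1.3458]
card-frame (mm): z, n, near-end (y>18): x min max; whole x med, y min max
100 115 [-1.6542  1.5956] -0.4413007467066642 [-46.3483  49.7005]
108 114 [-1.8791  1.7939] -0.2535910753250924 [-43.8249  47.9643]
116 116 [-2.8218  3.6685] -0.15078210773844158 [-44.8994  49.9413]
124 122 [-3.1814  2.3749] -0.4125196994321241 [-44.8302  49.0247]
132 115 [-2.6374  1.6641] -0.15578137401751233 [-44.0839  49.1681]
140 122 [-1.2761  3.0947] -0.5116514987328469 [-45.4254  49.6862]
148 122 [-1.9513  0.6685] -0.5532751507794431 [-44.6644  48.1658]
156 98 [-1.2199  3.0669] -0.2849807054830026 [-43.9368  49.7952]
204 77 [-22.1115  20.5102] -19.178572362090936 [-23.494   24.0651]
212 97 [-20.5011  18.9489] -16.96106153248055 [-23.4551  24.1879]
220 91 [-18.6067  16.2106] -15.793441688638637 [-24.3551  23.8588]
228 89 [-16.8709  14.7879] -15.121699774075617 [-23.1989  23.7352]
236 92 [-15.9007  15.2332] -13.745411105309572 [-23.8759  24.1435]
244 107 [-12.3407  12.0338] -10.972541238624766 [-23.9255  24.4406]
252 88 [-9.914   8.7923] -9.000083678340303 [-23.0132  24.3572]
260 80 [-10.9766   8.2602] -8.871479680426079 [-23.6735  23.971 ]
268 80 [-10.0812   8.432 ] -8.971558842243374 [-23.4159  24.1479]
276 35 [-11.153    9.2084] -9.388796674282577 [-25.7797  23.7   ]
tcp in card frame [ 0.0015 -0.0017]
```

View pics/f1.png

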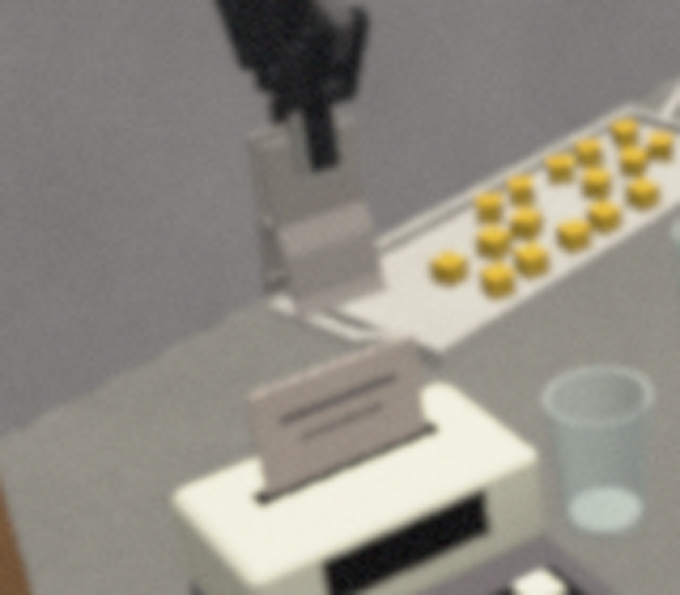

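The clip is centred over the card and aligned with it: clip centre x is −0.8 mm against the card's −0.4 mm. Its tips are at z ≈ 0.206 and the pivot at about 0.248. I lower it 66 mm.

Emit:
{"api": "drive_tool", "payload": {"deltas": [[[255,0,0,0.01,0,0,0],[255,0,0,0.022,0,0,0],[255,0,0,0.034,0,0,0],[255,0,0,0.046,0,0,0],[255,0,0,0.056,0,0,0],[255,0,0,0.062,0,0,0],[255,0,0,0.066,0,0,0],[255,0,0,0.066,0,0,0],[255,0,0,0.066,0,0,0],[255,0,0,0.066,0,0,0]]]}}

```text
clock: 16.7
tcp_pos: [0.6404, 0.1633, 0.1795]
orientation: [0.0, 0.795, 0.606, 0.0]
wrist_force: [-0.2, 0.1, -0.6]
finger_gap: 0.0172
grip_force: 42.3
```

```bash
python3 m.py pics/f2.png
```

```text
16.75 [0.6404 0.1633 0.1794] 0.017266490863286004 42.3078989982605 [ 0.1047  1.0012 -0.9437]
card-frame (mm): z, n, near-end (y>18): x min max; whole x med, y min max
100 118 [-2.1403  0.3362] -0.05791860406540279 [-45.0914  50.1639]
108 107 [-2.053   2.0034] -0.2080404609520136 [-44.0309  48.3028]
116 118 [-1.5632  1.3522] -0.44601515631833183 [-46.0071  50.4111]
124 76 [-1.4443  2.0957] -0.5720570223160721 [-44.6982  50.7867]
132 58 [-0.5561  2.317 ] -0.23391110495938716 [-46.2434  51.1035]
140 135 [-20.709    1.5747] -16.480097825842865 [-45.7853  47.9857]
148 133 [-20.0204  16.4164] -14.397955954405147 [-44.3457  49.2437]
156 132 [-17.4418  16.3241] -14.44995292421462 [-41.6914  49.7391]
164 80 [-16.9274  15.175 ] -15.172245748880094 [-22.6858  24.8574]
172 84 [-15.8563  15.8383] -13.355333818934021 [-22.6589  25.6808]
180 91 [-12.8722  11.8649] -10.575104182263058 [-21.9875  25.755 ]
188 82 [-11.0514   8.9473] -9.385209215724611 [-22.1602  25.932 ]
196 70 [-10.2429   7.9807] -9.403699271423054 [-23.1873  24.9558]
204 70 [-11.1501   9.9567] -9.254284868322944 [-21.6761  25.5851]
212 71 [-11.1244   7.5392] -10.128078985340046 [-22.8297  25.1908]
220 84 [-11.1958   9.041 ] -10.459192890501335 [-21.4656  25.7434]
228 96 [-10.5901   6.9135] -9.133578671458572 [-22.8213  25.4474]
236 52 - -15.21458014250189 [-9.6894 10.056 ]
244 36 - -11.703229832663986 [-4.4984 10.3611]
252 52 - 9.889368048213608 [-10.8126  12.1729]
260 58 - -19.862083238870934 [-9.1021 11.6372]
268 37 - -20.026358978359195 [ 4.8827 13.0721]
276 31 - -17.823399985523647 [-0.647  16.2537]
tcp in card frame [ 0.0013 -0.0003]
```

View pics/f2.png

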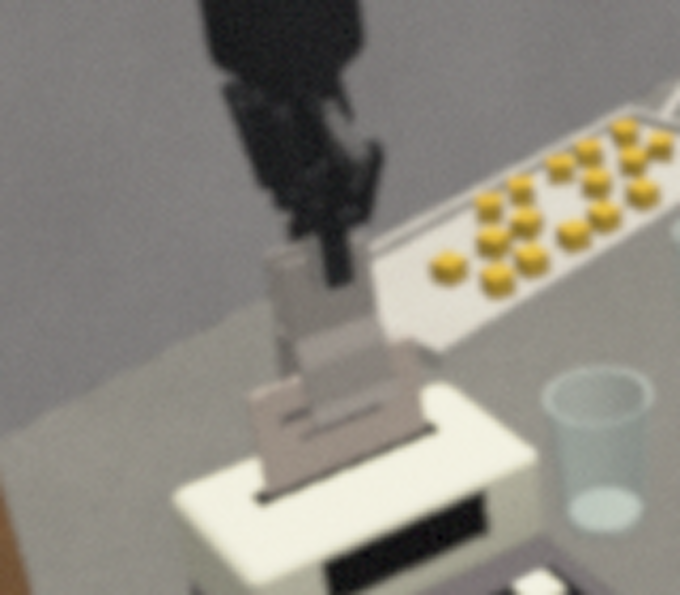

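The clip straddles the card: front jaw in front of it with its tip at about (345,420), rear jaw behind. The pivot is about 22 mm above the card's top edge and nothing is pressing on the tool. I hand in.

```bash
python3 -c "
from workcell import *
print(hand_in())"
```

```text
the job is handed in; nothing more can be done
None
```

I pressed the round, square and bar keys in order and handed in with the wide clip held open, upright and still over the middle of the card. By my measurements its pivot was about 22 mm above the edge with no sign of contact; I got no verdict back.

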